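# Fit the gearbox cover and hold the work light over it

### The arm

A 6-joint arm with a two-finger parallel gripper is mounted at the origin on the work surface. World frame = base frame: x ahead of the robot, y to its left, z up, the work surface at z = 0. Lengths are in m, angles in rad, forces in N, time in s.
With the tool pointing down it reaches from about 0.3 to 0.875 m from the base axis. Payload 6.4 kg.
Tool frame: the origin (TCP) lies on the mounting face of the last link; the fingertips stand 166 mm ahead of it and the grasp point (between the pads) lies 147 mm ahead of it; z points along the fingers, y is the line along which they close (so a half turn about z gives the same grasp; the last joint's range is limited). The gripper opens to 88 mm and grips with 3 to 60 N. Pads are 18 mm wide; open, the fingers measure 123 mm over their backs; the gripper's body (75 mm by 187 mm) begins 45 mm behind the grasp point.
Start: joints at [1.066, 0.181, 1.607, -0, 1.354, -0.206], TCP at [0.169, 0.55, 0.405] pointing down, gripper open.
Joint ranges: [-2.99, 2.99], [-0.89, 2.07], [0.3, 2.58], [-1.14, 4.28], [0, 2.63], [-3.12, 3.12]. Speed limits (rad/s): [2.57, 2.57, 3.01, 3.14, 3.14, 3.14].

### API

Orientations are given as a unit quaternion [w, x, y, z].
In Python, from station import read_state, camera, camera_info, job_done gives the robot as it stands.
- The arm moves only by the shell command python3 -m creep 'ROWS' [OPENING] [FORCE]. ROWS is JSON, a list of rows, each an object of numbers: "tx", "ty", "tz": the shift along the tool's x, y, z scaled (see below); "ax", "ay", "az": the turn, a rotation vector about the tool's x, y, z scaled (see below). A call has 1 to 12 rows; each row shifts and turns the commanded pose from where the row before left it, along the tool's axes as they then stand; what a row does not reach is not made up. The controller multiplies each number of a shift by 0.5 m and each number of a turn by pi/2 rad. A row lasts 1/8 s, in which the tool goes at most 62.5 mm and 10.7 degrees, less where a joint would pass 70% of its speed; a pose out of reach is approached as far as the arm can. A call with a number of a shift or a turn outside -1 to 1 is refused whole. A call with a gripper value outside its range is refused whole. OPENING is the opening, from 0 (shut) to 1 (fully open), set as the call begins (- or left out, the last holds). The fingers move at their own pace and stop on an object; FORCE is the grip in N (left out, the last holds). Time passes only in rows, so rows that do not move let the fingers close. It gives the time, the measured TCP pose, the force, the opening and the grip force at its end, in the units of the state.
- read_state(): the state, without advancing time (a new reading comes with each control period).
- camera(name): name is "scene" or "top" or "wrist"; returns the picture (480x640x3 uint8, red, green, blue); there is no depth.
- camera_info(name): a dict with "camera_matrix" (3x3 intrinsics, pixels), "R" (3x3) and "t" (3): a world point X has camera coordinates R X + t; the wrist camera has in their place "T_tool_cam" (4x4, takes a point from camera to tool coordinates, whose origin is the TCP and whose axes are the flange's). Camera axes: x right, y down, z forward; pixel columns grow to the right and rows downward; lengths in m; the calibration is good to about 2 mm. A picture is of the moment at which its call begins: read the wrist's pose just before it. camera_info takes no time and is no camera call.
- job_done(): hands the job in; it is judged then, once.
The state is a dict: "t": time; "q": joint angles; "dq": joint speeds; "joint_efforts": joint torques, N m; "tool_pos": TCP position; "tool_rot": TCP orientation; "contact_force": force on the tool from outside, world axes, zero at the start; "torque": the same for the moment, N m; "opening": finger opening in m; "grip_force": force on a finger pad.
Only numpy, scipy, OpenCV 4.12 (cv2) and the standard library are available. Lean on these libraries where they do the work, as an engineer would, in place of code of your own. Each camera call takes 0.05 s, during which the arm holds its last target. There are 200 camera calls.

### The job

Fit the blue gearbox cover over the two locating pins of its housing so that it lies flush all round, lowering it into place rather than dropping it, and let go of it. Then draw the stick work light out of its charging dock, turn it level with its lit face straight down, and hold it about 15 cm above the middle of the cover so that I can check the joint. Finish while still holding the light there, and leave the other things on the bench where they are.

Things in the scene. Friction and masses are not known exactly. Their poses are not given: they have to be found in the camera images.
- housing: Open-topped blue gearbox housing, 150 (x) x 100 (y) mm, brass and steel gears inside, on a dark steel plate 190 x 150 x 12 mm; fixed. Origin on the bench under its centre, z up, x along the long side. Its flat bright rim is at z = 62 mm. Two steel locating pins, 8 mm diameter, stand on the rim at x = +64 and -64, y = 0, 14 mm tall, the top 6 mm tapered to 3.6 mm across.
- cover: Loose blue plate 150 (x) x 100 (y) x 8 mm, 0.36 kg, lying flat, hub up. Origin: centre of its underside, z up. Round aluminium hub, 40 mm diameter, z = 8 to 34 mm in the middle (good grip). Two bright-rimmed 10 mm through holes at x = +64 and -64, y = 0 go over the pins, either way round; the dark dots at the corners are screw holes. Seated: origin at housing z = 62, x axes parallel.
- dock: Black charging dock, base 120 (x) x 90 (y) x 18 mm, fixed. Origin: centre of its underside, z up. Its rectangular socket, 50 mm deep with 4 mm walls, leans 25 degrees from vertical towards the dock's +x; the light has 1 mm play on every side in it. Socket floor centre at x = -20, y = 0, z = 32 mm.
- lamp: Stick work light, bar 22 (x) x 32 (y) x 200 (z) mm, 0.22 kg: black handle z = 0 to 95, orange head above. Origin: centre of the tail end; z runs tail to head, x out of the lit face. It stands tail down in the dock, 50 mm deep, leaning 25 degrees, lit face looking obliquely down; it draws out along its z. Centre of mass at z = 100. Grip it across its 32 mm width (y), coming over its back (-x).
- lamp_light (a point): Centre of the light's lit strip, on its +x face, 147 mm from the tail end and 12 mm from the bar's middle line.
- screw_bin: Bystander: blue plastic bin of screws, 100 x 150 x 60 mm; origin under its centre.
- can: Bystander: drink can, 66 mm in diameter, 115 mm high; origin under its centre.
- screwdriver: Bystander: screwdriver with a red handle, 200 mm long, lying along its x; origin under its middle.
- tape: Bystander: yellow roll of tape lying flat, 104 mm in diameter, 25 mm high; origin under its centre.
- caliper: Bystander: digital caliper lying flat, 220 x 80 mm, 12 mm high; origin under the middle of its beam, which lies along its x.
- carton: Bystander: small cardboard carton, 80 x 110 x 55 mm; origin under its centre.
Not all that is in view belongs to the job. What is shaped like the cover but green or red is not meant.

How it is judged:
On the way, in this order (a step that is already met when the one before it is completed fails the run):
1. the cover lies flush on the housing over both pins, let go (z of cover in the frame of housing between 0.06 and 0.064 m and horizontal distance between cover and housing below 0.003 m and angle between the x axis of cover and the x axis of housing, either way round below 0.05 rad and angle between cover's own z axis and vertical below 0.03 rad and contact force between cover and the fingers below 0.1 N), for 0.3 s.
2. the work light is out of its dock, held in the fingers (contact force between lamp and dock below 0.1 N and contact force between lamp and the fingers above 2 N and distance between lamp and dock above 0.1 m), for 0.2 s.
At the end, for the whole second after the job is handed in: Cover flush on the rim (height 2 mm, plane 3 mm, turn 0.05 rad, level 0.03 rad), let go, still; light held in the fingers, at rest, touching nothing else, lit face down within 0.3 rad, strip centre 10 to 20 cm above the cover plate and within 40 mm of over its middle (all of step 1 and linear speed of cover below 0.01 m/s and angle between lamp's own x axis and vertical above 2.84 rad and z of lamp_light in the frame of cover between 0.108 and 0.208 m and horizontal distance between lamp_light and cover below 0.04 m and contact force between lamp and the fingers above 2 N and linear speed of lamp below 0.02 m/s and angular speed of lamp below 0.1 rad/s and contact force between lamp and dock below 0.1 N and contact force between lamp and cover below 0.1 N and contact force between lamp and housing below 0.1 N); the arm keeps its last pose, push and grip.
It fails at once if the cover is dropped (falls freely faster than 0.4 m/s) (linear speed of cover above 0.4 m/s and contact force between cover and the fingers below 0.01 N).
It fails at once if a bystander is moved more than 25 mm or tipped (distance of any of screw_bin, can, screwdriver, tape, caliper, carton from where it was at the start of the episode above 0.025 m or angle between any of screw_bin, can, tape, caliper, carton's own z axis and vertical above 0.5 rad).
It also fails if it takes over 64 s, if anything falls off the work surface, if the arm or the gripper's body presses on something with over 40 N, if the wrist force passes 120 N, or if a joint passes its speed limit or range.

## Working session

There is one attempt and no reset: what is moved stays moved. The work goes in short steps, Python scripts to look and compute and a shell command to move; the robot and the scene stay as the last step left them, time stands still between calls to the robot, and variables do not carry over. Pictures are saved under pics/ and viewed, at most 10 in all, crops included, and the job is handed in when it is done.

```bash
mkdir -p pics; ls; cat > a.py <<'E'
E
python3 - <<'E'
from station import *
import cv2,numpy as np
for n in("top","scene"):
    cv2.imwrite(f"pics/{n}0.png",cv2.cvtColor(camera(n),cv2.COLOR_RGB2BGR))
    i=camera_info(n);print(n,np.round(i["camera_matrix"],1).tolist(),np.round(i["R"],3).tolist(),np.round(i["t"],3).tolist())
print(camera_info("wrist"));print(read_state())
E
```

```text
pics
top [[457.1, 0.0, 321.8], [0.0, 457.1, 234.9], [0.0, 0.0, 1.0]] [[-0.021, -1.0, -0.002], [-0.984, 0.021, -0.179], [0.179, -0.001, -0.984]] [0.071, 0.559, 1.388]
scene [[513.5, 0.0, 328.8], [0.0, 513.5, 240.1], [0.0, 0.0, 1.0]] [[0.089, 0.996, 0.001], [0.821, -0.073, -0.567], [-0.564, 0.051, -0.824]] [-0.137, -0.373, 1.865]
{'camera_matrix': array([[429.05974075,   0.        , 324.63173231],
       [  0.        , 429.05974075, 229.12557208],
       [  0.        ,   0.        ,   1.        ]]), 'T_tool_cam': array([[-9.70335409e-04, -9.48257272e-01, -3.17501503e-01,
         8.18025775e-02],
       [ 9.99999496e-01, -1.00228327e-03, -6.27163073e-05,
        -2.44492297e-04],
       [-2.58755250e-04, -3.17501404e-01,  9.48257766e-01,
         1.93048489e-02],
       [ 0.00000000e+00,  0.00000000e+00,  0.00000000e+00,
         1.00000000e+00]])}
{'t': 0.1, 'q': array([ 1.06569410e+00,  1.81466476e-01,  1.60785538e+00,  1.47863964e-05,
        1.35380027e+00, -2.06308594e-01]), 'dq': array([-1.92635516e-03, -1.80363530e-03, -7.92119855e-05,  1.11843003e-03,
        8.44881292e-06,  1.24301250e-03]), 'joint_efforts': array([ 1.54015711e-04, -4.34822524e+01, -3.42694509e+01,  7.03382562e-02,
        3.41094285e-02, -7.98993187e-05]), 'tool_pos': array([0.16914354, 0.54933984, 0.40392563]), 'tool_rot': array([-2.73086670e-04,  1.48843228e-01,  9.88860510e-01, -7.14348661e-04]), 'contact_force': array([ 0.30383202, -0.30198933,  0.76362072]), 'torque': array([-0.01179808,  0.05221085, -0.02779423]), 'grip_force': 0.0, 'opening': 0.08816281305113412}
```

View pics/top0.png

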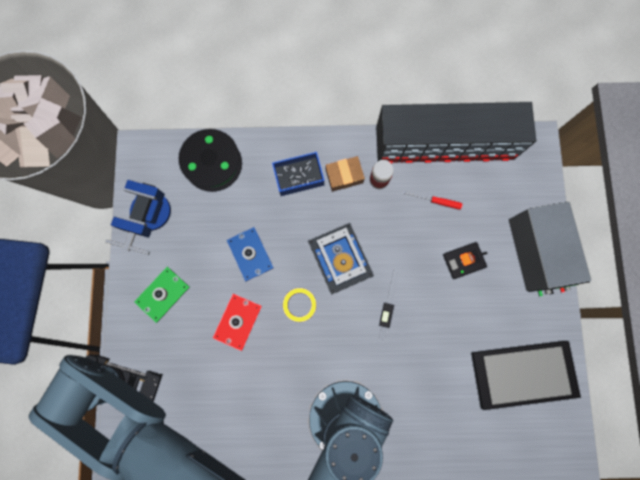

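View pics/scene0.png

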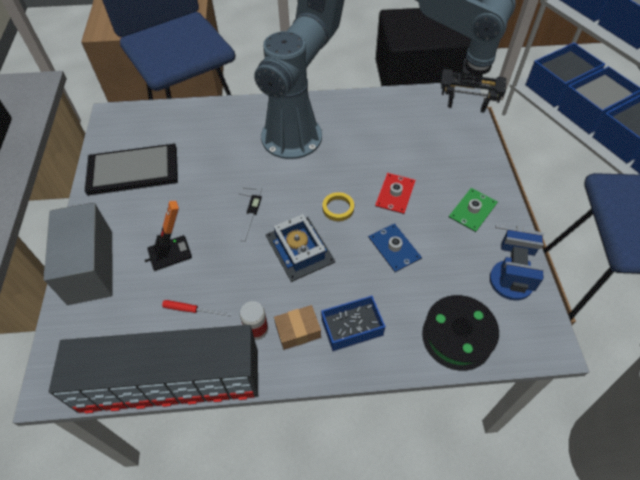

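Top view: there are three cover-shaped plates, blue (250,254), red (237,322) and green (161,294). The blue one with the hub is meant; the others are the wrong colour. The housing is at (340,258), the dock with the light at (465,260). Next I'll measure roughly and confirm with a crop.

```bash
cat > h.py <<'E'
import cv2,numpy as np
from station import *
from scipy.spatial.transform import Rotation as Ro
def tool():
    s=read_state();q=s["tool_rot"];T=np.eye(4);T[:3,:3]=Ro.from_quat(q[[1,2,3,0]]).as_matrix();T[:3,3]=s["tool_pos"];return T
def shot(name,save=None):
    """picture, K, camera->world 4x4"""
    i=camera_info(name)
    if name=="wrist": C=tool()@i["T_tool_cam"]
    else:
        C=np.eye(4);C[:3,:3]=i["R"].T;C[:3,3]=-i["R"].T@i["t"]
    im=cv2.cvtColor(camera(name),cv2.COLOR_RGB2BGR)
    if save: cv2.imwrite(f"pics/{save}.png",im)
    return im,i["camera_matrix"],C
def ray(K,C,uv):
    d=C[:3,:3]@np.linalg.solve(K,[uv[0],uv[1],1.]);return C[:3,3],d/np.linalg.norm(d)
def onplane(K,C,uv,z):
    o,d=ray(K,C,uv);return o+d*(z-o[2])/d[2]
def project(K,C,X):
    p=K@(C[:3,:3].T@(np.asarray(X)-C[:3,3]));return p[:2]/p[2]
def tri(rays):
    A=0;b=0
    for o,d in rays:
        P=np.eye(3)-np.outer(d,d);A=A+P;b=b+P@o
    return np.linalg.solve(A,b)
def goto(target_pos,x_axis,z_axis):
    """print shift (tool axes, /0.5) and turn (/(pi/2)) from present tool to target TCP pose"""
    T=tool();z=np.array(z_axis,float);z/=np.linalg.norm(z);x=np.array(x_axis,float);x-=z*(x@z);x/=np.linalg.norm(x)
    R=np.c_[x,np.cross(z,x),z]
    print("shift/0.5",np.round(T[:3,:3].T@(np.array(target_pos)-T[:3,3])/.5,4),"turn/(pi/2)",np.round(Ro.from_matrix(T[:3,:3].T@R).as_rotvec()/(np.pi/2),4))
E
python3 - <<'E'
from h import *
im,K,C=shot("top")
hsv=cv2.cvtColor(im,cv2.COLOR_BGR2HSV)
m=cv2.inRange(hsv,(100,110,60),(125,255,255))
cs=cv2.findContours(m,0,2)[0]
for c in cs:
    if cv2.contourArea(c)>150:
        r=cv2.minAreaRect(c);print(np.round(r[0]),np.round(r[1]),r[2],onplane(K,C,r[0],.008).round(3))
        b=cv2.boxPoints(r);print([onplane(K,C,p,.008)[:2].round(3).tolist() for p in b])
print("housing",onplane(K,C,(341,256),.062),"dock",onplane(K,C,(465,261),.018))
cv2.imwrite("pics/crop1.png",cv2.resize(im[200:320,110:390],None,fx=2.8,fy=2.8,interpolation=2))
E
```

```text
[ 23. 301.] [ 46. 122.] 0.0 [0.375 1.009 0.008]
[[0.19, 1.062], [0.573, 1.103], [0.57, 0.953], [0.187, 0.92]]
[341. 256.] [32. 24.] 66.03751373291016 [ 0.498 -0.     0.008]
[[0.531, 0.055], [0.561, -0.016], [0.465, -0.055], [0.436, 0.015]]
[249. 254.] [45. 31.] 64.79888153076172 [0.511 0.294 0.008]
[[0.558, 0.37], [0.599, 0.28], [0.465, 0.219], [0.425, 0.307]]
[142. 219.] [28. 60.] 65.89776611328125 [0.632 0.644 0.008]
[[0.635, 0.752], [0.714, 0.576], [0.629, 0.536], [0.551, 0.711]]
[142. 188.] [33.  9.] 15.945395469665527 [0.74  0.652 0.008]
[[0.741, 0.708], [0.771, 0.702], [0.738, 0.595], [0.708, 0.602]]
[298. 173.] [33. 46.] 75.96376037597656 [0.779 0.134 0.008]
[[0.817, 0.222], [0.854, 0.071], [0.74, 0.047], [0.705, 0.196]]
housing [0.49021703 0.00171405 0.062     ] dock [ 0.47173589 -0.39433888  0.018     ]
```

View pics/crop1.png

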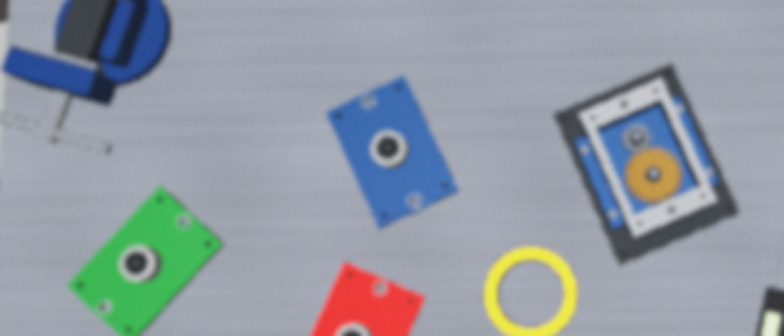

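The crop confirms it: the blue plate has a hub at crop (388,148) and two bright-rimmed holes at (368,101) and (414,200). Its long axis is at about 24.5°. Next I go above it.

```bash
python3 -c "
from h import *
goto([.511,.294,.36],[-.91,-.415,0],[0,0,-1])"
```

```text
shift/0.5 [-0.8038 -0.2867  0.0883] turn/(pi/2) [-0.0007 -0.0005 -0.4626]
```

```bash
python3 -m creep '[{"tx":-0.08,"ty":-0.028},{"tx":-0.08,"ty":-0.028},{"tx":-0.08,"ty":-0.029},{"tx":-0.08,"ty":-0.029},{"tx":-0.08,"ty":-0.029},{"tx":-0.08,"ty":-0.029},{"tx":-0.08,"ty":-0.029},{"tx":-0.08,"ty":-0.029},{"tx":-0.08,"ty":-0.029,"tz":0.04},{"tx":-0.084,"ty":-0.028,"tz":0.048}]' && python3 -m creep '[{"az":-0.09},{"az":-0.09},{"az":-0.09},{"az":-0.09},{"az":-0.1},{},{}]'
python3 - <<'E'
from h import *
print(read_state()["q"].round(2))
im,K,C=shot("wrist","w1")
hsv=cv2.cvtColor(im,cv2.COLOR_BGR2HSV)
m=cv2.inRange(hsv,(100,110,60),(125,255,255))
c=max(cv2.findContours(m,0,2)[0],key=cv2.contourArea);r=cv2.minAreaRect(c);print(r)
b=np.array([onplane(K,C,p,.008)[:2] for p in cv2.boxPoints(r)]);print(b.round(4).tolist(),b.mean(0))
E
```

```text
[ 1.07  0.18  1.61 -0.    1.35 -0.21]
((186.0, 468.0), (56.0, 22.0), -0.0)
[[0.4443, 0.2629], [0.4145, 0.2763], [0.433, 0.3366], [0.4633, 0.3245]] [0.43876531 0.30006147]validation failed for argument at $[0]...
```

View pics/w1.png

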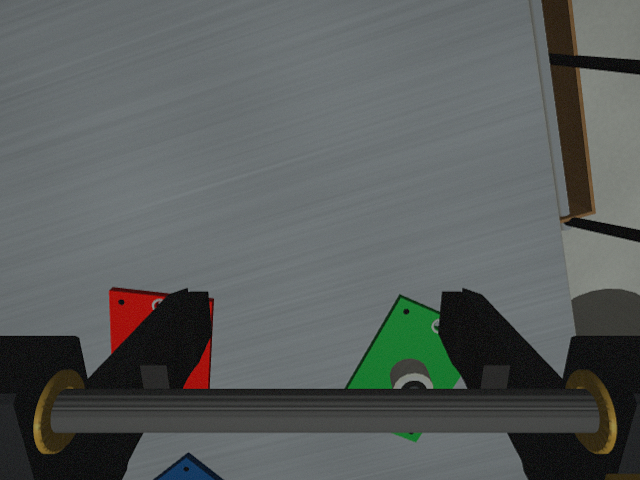

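The view is from the start pose, because the call was refused. Rows probably need all six keys. Green is at (405,360), red at (160,330), and the finger bar covers rows 390–430.

```bash
python3 -m creep '[{"tx":-0.08,"ty":-0.028,"tz":0,"ax":0,"ay":0,"az":0},{"tx":-0.08,"ty":-0.028,"tz":0,"ax":0,"ay":0,"az":0},{"tx":-0.08,"ty":-0.029,"tz":0,"ax":0,"ay":0,"az":0},{"tx":-0.08,"ty":-0.029,"tz":0,"ax":0,"ay":0,"az":0},{"tx":-0.08,"ty":-0.029,"tz":0,"ax":0,"ay":0,"az":0},{"tx":-0.08,"ty":-0.029,"tz":0,"ax":0,"ay":0,"az":0},{"tx":-0.08,"ty":-0.029,"tz":0,"ax":0,"ay":0,"az":0},{"tx":-0.08,"ty":-0.029,"tz":0,"ax":0,"ay":0,"az":0},{"tx":-0.08,"ty":-0.029,"tz":0.04,"ax":0,"ay":0,"az":0},{"tx":-0.084,"ty":-0.028,"tz":0.048,"ax":0,"ay":0,"az":0}]'
```

```text
t: 1.45
tool_pos: [0.5123, 0.2932, 0.3607]
tool_rot: [0.001, 0.149, 0.989, 0.0]
contact_force: [0.4, 0.6, -0.2]
opening: 0.0882
grip_force: 0.0
```

```bash
python3 -m creep '[{"tx":0,"ty":0,"tz":0,"ax":0,"ay":0,"az":-0.09},{"tx":0,"ty":0,"tz":0,"ax":0,"ay":0,"az":-0.09},{"tx":0,"ty":0,"tz":0,"ax":0,"ay":0,"az":-0.09},{"tx":0,"ty":0,"tz":0,"ax":0,"ay":0,"az":-0.09},{"tx":0,"ty":0,"tz":0,"ax":0,"ay":0,"az":-0.1},{"tx":0,"ty":0,"tz":0,"ax":0,"ay":0,"az":0},{"tx":0,"ty":0,"tz":0,"ax":0,"ay":0,"az":0}]'
python3 - <<'E'
from h import *
print(read_state()["q"].round(2))
im,K,C=shot("wrist","w2")
hsv=cv2.cvtColor(im,cv2.COLOR_BGR2HSV)
m=cv2.inRange(hsv,(100,110,60),(125,255,255))
c=max(cv2.findContours(m,0,2)[0],key=cv2.contourArea);r=cv2.minAreaRect(c);print(r)
b=np.array([onplane(K,C,p,.008)[:2] for p in cv2.boxPoints(r)]);print(b.round(4).tolist(),b.mean(0))
E
```

```text
t: 2.33
tool_pos: [0.5112, 0.2941, 0.3606]
tool_rot: [-0.0, -0.209, 0.978, -0.0]
contact_force: [-0.2, 0.3, 0.0]
opening: 0.088
grip_force: 0.0
[ 0.32  0.25  1.61  0.    1.28 -1.67]
((324.41363525390625, 188.9700927734375), (183.9931640625, 134.030517578125), 89.10482788085938)
[[0.4653, 0.2167], [0.4233, 0.307], [0.5562, 0.3769], [0.6047, 0.2733]] [0.51238797 0.29349869]
```

View pics/w2.png

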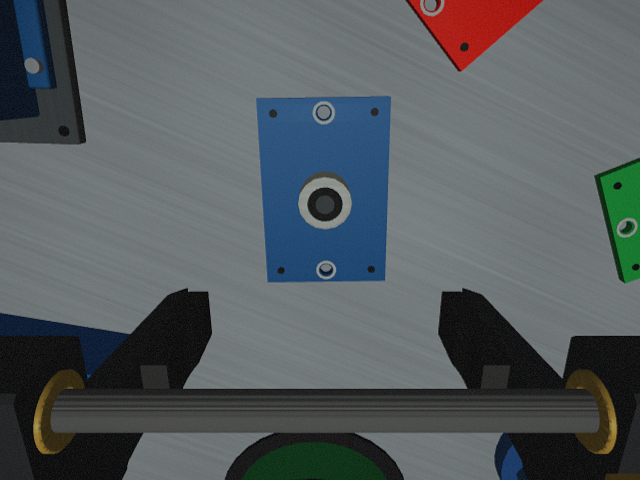

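The cover is centred in the view, with its holes at (323,112) and (326,269) and its hub at (325,203). Next I measure it precisely.

```bash
python3 - <<'E'
from h import *
im=cv2.imread("pics/w2.png");i=camera_info("wrist");K=i["camera_matrix"];C=tool()@i["T_tool_cam"]
hsv=cv2.cvtColor(im,cv2.COLOR_BGR2HSV);m=cv2.inRange(hsv,(0,0,130),(180,60,255))
P=[]
for u,v in((323,112),(326,269)):
    s=np.zeros_like(m);s[v-16:v+17,u-16:u+17]=m[v-16:v+17,u-16:u+17]
    (cx,cy),rad=cv2.minEnclosingCircle(cv2.findNonZero(s));print(cx,cy,rad);P.append(onplane(K,C,(cx,cy),.008)[:2])
P=np.array(P);d=P[0]-P[1];print(P,P.mean(0),np.linalg.norm(d))
goto([*P.mean(0),.147+.021],[*d,0],[0,0,-1])
E
```

```text
323.5 112.13636016845703 11.413630485534668
325.6052551269531 269.5 9.72178840637207
[[0.45416625 0.26665743]
 [0.57090975 0.32067407]] [0.512538   0.29366575] 0.12863453613452835
shift/0.5 [-0.0022 -0.0018  0.3853] turn/(pi/2) [-0.     -0.0001 -0.0077]
```

```bash
python3 -m creep '[{"tx":-0.002,"ty":-0.002,"tz":0.07,"ax":0,"ay":0,"az":-0.008},{"tx":0,"ty":0,"tz":0.08,"ax":0,"ay":0,"az":0},{"tx":0,"ty":0,"tz":0.08,"ax":0,"ay":0,"az":0},{"tx":0,"ty":0,"tz":0.07,"ax":0,"ay":0,"az":0},{"tx":0,"ty":0,"tz":0.04,"ax":0,"ay":0,"az":0},{"tx":0,"ty":0,"tz":0.027,"ax":0,"ay":0,"az":0},{"tx":0,"ty":0,"tz":0,"ax":0,"ay":0,"az":0}]' && python3 -m creep '[{"tx":0,"ty":0,"tz":0,"ax":0,"ay":0,"az":0},{"tx":0,"ty":0,"tz":0,"ax":0,"ay":0,"az":0},{"tx":0,"ty":0,"tz":0,"ax":0,"ay":0,"az":0},{"tx":0,"ty":0,"tz":0,"ax":0,"ay":0,"az":0},{"tx":0,"ty":0,"tz":0,"ax":0,"ay":0,"az":0},{"tx":0,"ty":0,"tz":0,"ax":0,"ay":0,"az":0},{"tx":0,"ty":0,"tz":0,"ax":0,"ay":0,"az":0},{"tx":0,"ty":0,"tz":0,"ax":0,"ay":0,"az":0}]' 0.2 40
```

```text
t: 3.25
tool_pos: [0.5125, 0.2935, 0.1769]
tool_rot: [-0.0, -0.216, 0.976, -0.0]
contact_force: [0.4, 0.3, -0.8]
opening: 0.0883
grip_force: 0.0
t: 4.25
tool_pos: [0.5125, 0.2937, 0.1773]
tool_rot: [0.0, -0.216, 0.976, 0.0]
contact_force: [-1.5, 2.9, 2.3]
opening: 0.0388
grip_force: 40.0
```

```bash
python3 -m creep '[{"tx":0,"ty":0,"tz":-0.03,"ax":0,"ay":0,"az":0},{"tx":0,"ty":0,"tz":-0.06,"ax":0,"ay":0,"az":0},{"tx":0,"ty":0,"tz":-0.07,"ax":0,"ay":0,"az":0},{"tx":0,"ty":0,"tz":-0.07,"ax":0,"ay":0,"az":0},{"tx":0,"ty":0,"tz":-0.07,"ax":0,"ay":0,"az":0},{"tx":0.05,"ty":-0.03,"tz":-0.07,"ax":0,"ay":0,"az":0},{"tx":0.06,"ty":-0.03,"tz":-0.07,"ax":0,"ay":0,"az":0},{"tx":0.06,"ty":-0.03,"tz":-0.07,"ax":0,"ay":0,"az":0},{"tx":0.036,"ty":-0.023,"tz":-0.036,"ax":0,"ay":0,"az":0},{"tx":0,"ty":0,"tz":0,"ax":0,"ay":0,"az":0},{"tx":0,"ty":0,"tz":0,"ax":0,"ay":0,"az":0}]'
python3 - <<'E'
from h import *
shot("wrist","w3"); print(tool()[:3,3])
E
```

```text
t: 5.62
tool_pos: [0.4429, 0.1989, 0.4496]
tool_rot: [-0.0, -0.216, 0.976, 0.0]
contact_force: [-0.5, 0.5, -5.0]
opening: 0.039
grip_force: 40.0
[0.44300103 0.19906763 0.44918707]
```

View pics/w3.png

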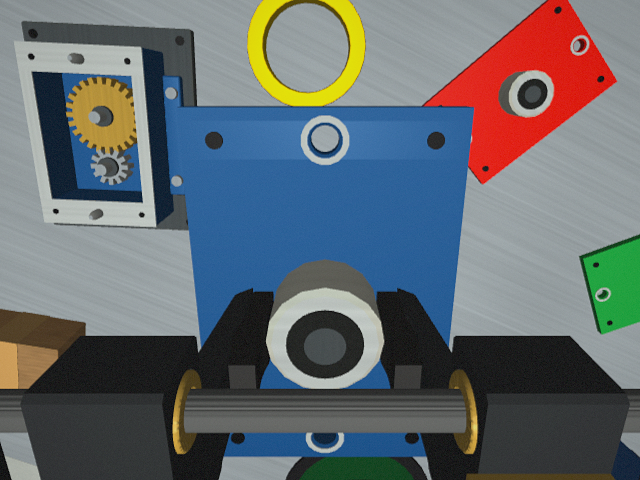

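The view shows the housing rim with corners (15,41), (145,50), (155,225), (43,222) and pins at (77,58) and (97,215). The held cover's holes are at (325,139) and (325,438).

```bash
cat > m.py <<'E'
from h import *
im=cv2.imread("pics/w3.png");i=camera_info("wrist");K=i["camera_matrix"];T=tool();C=T@i["T_tool_cam"]
hsv=cv2.cvtColor(im,cv2.COLOR_BGR2HSV);m=cv2.inRange(hsv,(0,0,175),(180,50,255));s=np.zeros_like(m);s[20:245,5:172]=m[20:245,5:172]
c=max(cv2.findContours(s,0,2)[0],key=cv2.contourArea);h=cv2.convexHull(c)
for e in (2,3,4,6,8,10):
    q=cv2.approxPolyDP(h,e,True)
    if len(q)==4:break
q=q[:,0];print(q.tolist())
W=np.array([onplane(K,C,p,.062)[:2] for p in q]);print("corners",W.round(4).tolist(),"centre",W.mean(0).round(4),[np.linalg.norm(W[k]-W[k-1]).round(4) for k in range(4)])
# pins: grey pixels inside rim bars
pm=cv2.inRange(hsv,(0,0,0),(180,90,165)); P=[]
for u,v in((77,58),(97,215)):
    w=np.zeros_like(pm);w[v-9:v+10,u-14:u+15]=pm[v-9:v+10,u-14:u+15]
    n,l,st,ce=cv2.connectedComponentsWithStats(w);k=1+np.argmax(st[1:,4]);print(st[k],ce[k]);P.append(onplane(K,C,ce[k],.068)[:2])
P=np.array(P);d=P[0]-P[1];print("pins",P.round(4).tolist(),P.mean(0).round(4),np.linalg.norm(d),np.degrees(np.arctan2(*d[::-1])))
# held holes in tool frame
Ct=i["T_tool_cam"];H=[]
for u,v,r in((325,139,28),(325,438,24)):
    w=np.zeros_like(m);w[v-r:v+r,u-r:u+r]=cv2.inRange(hsv,(0,0,150),(180,50,255))[v-r:v+r,u-r:u+r]
    (x,y),rad=cv2.minEnclosingCircle(cv2.findNonZero(w));print(x,y,rad);H.append(onplane(K,Ct,(x,y),.169)[:2])
H=np.array(H);print("holes tool",H.round(4).tolist(),H.mean(0),np.linalg.norm(H[0]-H[1]))
E
python3 m.py
```

```text
[[15, 42], [140, 48], [155, 226], [44, 221]]
corners [[0.4418, -0.0718], [0.4044, 0.0189], [0.5417, 0.0755], [0.5793, -0.0164]] centre [0.4918 0.0015] [np.float64(0.1482), np.float64(0.0982), np.float64(0.1485), np.float64(0.0992)]
[ 67  52  18  13 167] [75.9760479  58.14371257]
[ 89 209  15  11 121] [ 96.10743802 214.14049587]
pins [[0.4321, -0.0221], [0.5502, 0.0266]] [0.4912 0.0023] 0.12772811641464035 -157.59530045686043
324.5 139.8111114501953 24.806396484375
324.5 437.5 18.828269958496094
holes tool [[0.0644, -0.0008], [-0.0645, -0.0009]] [-3.04936413e-05 -8.53123110e-04] 0.12893129950255797
```

```bash
python3 -c "
from h import *
a=np.radians(-157.6)
goto([.4911,.0025,.29],[np.cos(a),np.sin(a),0],[0,0,-1])"
```

```text
shift/0.5 [ 0.0785 -0.3971  0.3183] turn/(pi/2) [ 0.0003 -0.001   0.0289]
```

```bash
python3 -m creep '[{"tx":0.02,"ty":-0.04,"tz":0,"ax":0,"ay":0,"az":0},{"tx":0.02,"ty":-0.07,"tz":0,"ax":0,"ay":0,"az":0},{"tx":0.02,"ty":-0.07,"tz":0,"ax":0,"ay":0,"az":0},{"tx":0.0185,"ty":-0.07,"tz":0.04,"ax":0,"ay":0,"az":0},{"tx":0,"ty":-0.07,"tz":0.07,"ax":0,"ay":0,"az":0},{"tx":0,"ty":-0.05,"tz":0.07,"ax":0,"ay":0,"az":0},{"tx":0,"ty":-0.027,"tz":0.07,"ax":0,"ay":0,"az":0},{"tx":0,"ty":0,"tz":0.05,"ax":0,"ay":0,"az":0.029},{"tx":0,"ty":0,"tz":0.018,"ax":0,"ay":0,"az":0},{"tx":0,"ty":0,"tz":0,"ax":0,"ay":0,"az":0},{"tx":0,"ty":0,"tz":0,"ax":0,"ay":0,"az":0}]'
python3 - <<'E'
from h import *
a=np.radians(-157.6)
goto([.4911,.0025,.262],[np.cos(a),np.sin(a),0],[0,0,-1])
E
```

```text
t: 7.05
tool_pos: [0.4919, 0.0025, 0.2922]
tool_rot: [0.001, -0.195, 0.981, -0.0]
contact_force: [0.7, 0.3, -4.5]
opening: 0.0386
grip_force: 40.0
shift/0.5 [0.0017 0.0006 0.0604] turn/(pi/2) [-0.0006  0.0009  0.0006]
```

```bash
python3 -m creep '[{"tx":0.002,"ty":0,"tz":0.03,"ax":0,"ay":0,"az":0},{"tx":0,"ty":0,"tz":0.03,"ax":0,"ay":0,"az":0},{"tx":0,"ty":0,"tz":0,"ax":0,"ay":0,"az":0},{"tx":0,"ty":0,"tz":0,"ax":0,"ay":0,"az":0}]'
python3 - <<'E'
from h import *
im,K,C=shot("wrist","w4");print(tool())
a=cv2.resize(im[90:190,250:400],None,fx=4,fy=4,interpolation=2)
b=cv2.resize(im[405:465,250:400],None,fx=4,fy=3,interpolation=2)
cv2.imwrite("pics/w4c.png",np.vstack([a,b]))
Ti=tool()
for X in([.4321,-.0221],[.5502,.0266]): print(project(K,C,[*X,.076]),project(K,C,[*X,.062]))
E
```

```text
t: 7.55
tool_pos: [0.4905, 0.0019, 0.2611]
tool_rot: [-0.0, -0.194, 0.981, 0.0]
contact_force: [-0.2, 0.2, -3.5]
opening: 0.0387
grip_force: 40.0
[[-9.24631748e-01 -3.80862220e-01  3.15940496e-04  4.90636369e-01]
 [-3.80862260e-01  9.24631782e-01 -7.61146036e-05  1.89503680e-03]
 [-2.63139447e-04 -1.90707790e-04 -9.99999947e-01  2.61377366e-01]
 [ 0.00000000e+00  0.00000000e+00  0.00000000e+00  1.00000000e+00]]
[326.44202589 138.28981258] [326.31585231 134.33111425]
[326.43420158 411.4417023 ] [326.33205633 391.51292027]
```

View pics/w4c.png

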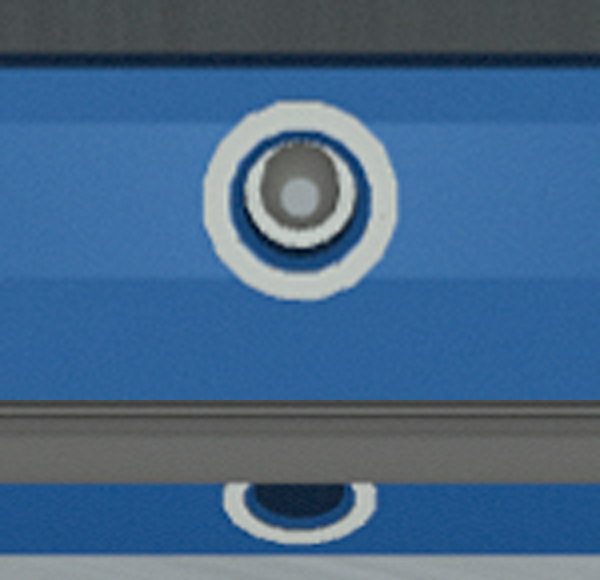

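The near hole centre is at crop (300,200) and the pin tip is at (300,198), almost concentric. I'll compute the remaining offset.

```bash
python3 - <<'E'
from h import *
i=camera_info("wrist");K=i["camera_matrix"];Ct=i["T_tool_cam"]
T=tool();dt=T[2,3]-.076
print(dt,"pin tip in tool",onplane(K,Ct,(250+299.5/4,90+198/4),dt),"hole centre in tool",onplane(K,Ct,(250+300/4,90+200/4),.169))
E
```

```text
0.1853773657239603 pin tip in tool [ 0.06258071 -0.000634    0.18537737] hole centre in tool [ 0.06433732 -0.00058995  0.169     ]
```

```bash
python3 -m creep '[{"tx":-0.003,"ty":0,"tz":0,"ax":0,"ay":0,"az":0},{"tx":0,"ty":0,"tz":0.006,"ax":0,"ay":0,"az":0},{"tx":0,"ty":0,"tz":0.006,"ax":0,"ay":0,"az":0},{"tx":0,"ty":0,"tz":0.006,"ax":0,"ay":0,"az":0},{"tx":0,"ty":0,"tz":0,"ax":0,"ay":0,"az":0},{"tx":0,"ty":0,"tz":0,"ax":0,"ay":0,"az":0}]'
python3 - <<'E'
from h import *
im,K,C=shot("wrist","w5");print(tool()[:3,3])
a=cv2.resize(im[90:190,250:400],None,fx=4,fy=4,interpolation=2)
b=cv2.resize(im[405:465,250:400],None,fx=4,fy=3,interpolation=2)
cv2.imwrite("pics/w5c.png",np.vstack([a,b]))
E
```

```text
t: 8.35
tool_pos: [0.4919, 0.0025, 0.2522]
tool_rot: [-0.0, -0.194, 0.981, -0.0]
contact_force: [-0.2, -0.3, -4.1]
opening: 0.0387
grip_force: 40.0
[0.49189267 0.00250065 0.25228   ]
```

View pics/w5c.png

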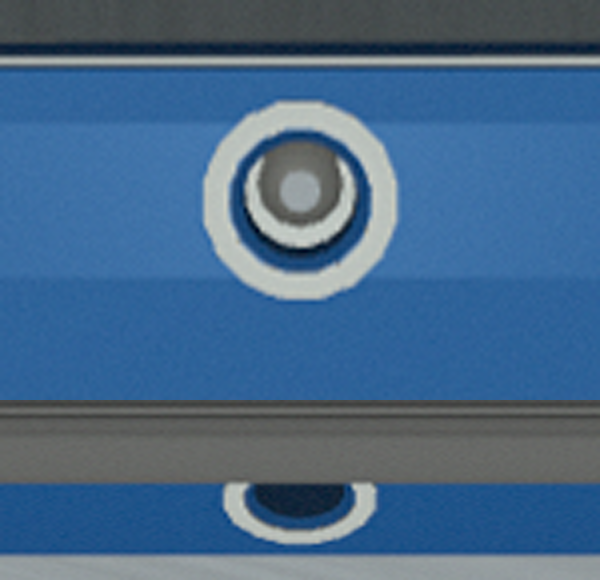

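```bash
python3 - <<'E'
from h import *
i=camera_info("wrist");K=i["camera_matrix"];Ct=i["T_tool_cam"]
dt=.2523-.076
print("pin",onplane(K,Ct,(250+299.5/4,90+190/4),dt),"hole top",onplane(K,Ct,(325,140),.169),"hole bottom",onplane(K,Ct,(250+300/4,90+193.5/4),.177))
E
```

```text
pin [ 0.0643583  -0.00063266  0.1763    ] hole top [ 0.06433742 -0.00058982  0.169     ] hole bottom [ 0.06396739 -0.00058771  0.177     ]
```

The pin and hole agree to better than 0.4 mm, so I lower slowly.

```bash
python3 -m creep '[{"tx":0,"ty":0,"tz":0.005,"ax":0,"ay":0,"az":0},{"tx":0,"ty":0,"tz":0.005,"ax":0,"ay":0,"az":0},{"tx":0,"ty":0,"tz":0.005,"ax":0,"ay":0,"az":0},{"tx":0,"ty":0,"tz":0.005,"ax":0,"ay":0,"az":0},{"tx":0,"ty":0,"tz":0,"ax":0,"ay":0,"az":0}]';python3 -m creep '[{"tx":0,"ty":0,"tz":0.003,"ax":0,"ay":0,"az":0},{"tx":0,"ty":0,"tz":0.003,"ax":0,"ay":0,"az":0},{"tx":0,"ty":0,"tz":0,"ax":0,"ay":0,"az":0}]'
```

```text
t: 9.02
tool_pos: [0.4917, 0.0025, 0.2419]
tool_rot: [-0.0, -0.194, 0.981, 0.0]
contact_force: [0.3, -0.2, -3.5]
opening: 0.0392
grip_force: 40.0
t: 9.4
tool_pos: [0.4919, 0.0025, 0.2393]
tool_rot: [0.0, -0.194, 0.981, -0.0]
contact_force: [-0.0, 0.2, -2.5]
opening: 0.0391
grip_force: 40.0
```

```bash
python3 -m creep '[{"tx":0,"ty":0,"tz":0.001,"ax":0,"ay":0,"az":0},{"tx":0,"ty":0,"tz":0.0006,"ax":0,"ay":0,"az":0},{"tx":0,"ty":0,"tz":0,"ax":0,"ay":0,"az":0}]'; python3 -m creep '[{"tx":0,"ty":0,"tz":0,"ax":0,"ay":0,"az":0},{"tx":0,"ty":0,"tz":0,"ax":0,"ay":0,"az":0},{"tx":0,"ty":0,"tz":0,"ax":0,"ay":0,"az":0},{"tx":0,"ty":0,"tz":0,"ax":0,"ay":0,"az":0},{"tx":0,"ty":0,"tz":0,"ax":0,"ay":0,"az":0}]' 1; python3 -m creep '[{"tx":0,"ty":0,"tz":-0.02,"ax":0,"ay":0,"az":0},{"tx":0,"ty":0,"tz":-0.06,"ax":0,"ay":0,"az":0},{"tx":0,"ty":0,"tz":-0.08,"ax":0,"ay":0,"az":0},{"tx":0,"ty":0,"tz":-0.08,"ax":0,"ay":0,"az":0},{"tx":0,"ty":0,"tz":-0.08,"ax":0,"ay":0,"az":0},{"tx":0,"ty":0,"tz":0,"ax":0,"ay":0,"az":0},{"tx":0,"ty":0,"tz":0,"ax":0,"ay":0,"az":0}]'
python3 - <<'E'
from h import *
im,K,C=shot("wrist","w6");print(read_state()["q"].round(2))
hsv=cv2.cvtColor(im,cv2.COLOR_BGR2HSV);m=cv2.inRange(hsv,(0,0,130),(180,60,255))
P=[]
for x,y in((.4317,-.0219),(.5500,.0268)):
    u,v=project(K,C,[x,y,.07]).round().astype(int)
    s=np.zeros_like(m);s[v-16:v+17,u-16:u+17]=m[v-16:v+17,u-16:u+17]
    c=cv2.minEnclosingCircle(cv2.findNonZero(s));print((u,v),c);P.append(onplane(K,C,c[0],.07)[:2])
P=np.array(P);print(P,P.mean(0),np.linalg.norm(P[0]-P[1]))
# dock & lamp rough from top and scene: orange head
for n in("top","scene"):
    im,K,C=shot(n,n+"1");h=cv2.cvtColor(im,cv2.COLOR_BGR2HSV);m=cv2.inRange(h,(5,150,120),(14,255,255))
    c=max(cv2.findContours(m,0,2)[0],key=cv2.contourArea);print(n,cv2.contourArea(c),cv2.minAreaRect(c))
E
```

```text
t: 9.78
tool_pos: [0.492, 0.0025, 0.2393]
tool_rot: [0.0, -0.194, 0.981, -0.0]
contact_force: [-4.1, 1.1, 6.7]
opening: 0.0389
grip_force: 40.0
t: 10.4
tool_pos: [0.4918, 0.0025, 0.2384]
tool_rot: [-0.0, -0.194, 0.981, 0.0]
contact_force: [0.7, -0.1, 0.3]
opening: 0.0865
grip_force: 0.0
t: 11.28
tool_pos: [0.4915, 0.0026, 0.3983]
tool_rot: [-0.0, -0.194, 0.981, 0.0]
contact_force: [-0.7, 0.0, -0.3]
opening: 0.0879
grip_force: 0.0
[-0.24 -0.    1.82  0.    1.33 -2.2 ]
(np.int64(326), np.int64(112)) ((324.22857666015625, 113.05714416503906), 12.371661186218262)
(np.int64(326), np.int64(280)) ((326.0, 288.8125), 17.540342330932617)
[[ 0.43280362 -0.02272438]
 [ 0.55747517  0.02998154]] [0.49513939 0.00362858] 0.13535475132194244
top 100.5 ((466.8000183105469, 258.10003662109375), (12.521980285644531, 12.074767112731934), 63.43495178222656)
scene 110.5 ((170.3529510498047, 216.58827209472656), (9.216353416442871, 30.55948829650879), 14.03624439239502)
```

```bash
python3 - <<'E'
from h import *
R=[]
for n,uv in(("top",(466.8,258.1)),("scene",(170.4,216.6))):
    im=cv2.imread(f"pics/{n}1.png");i=camera_info(n);C=np.eye(4);C[:3,:3]=i["R"].T;C[:3,3]=-i["R"].T@i["t"];R.append(ray(i["camera_matrix"],C,uv))
    g=cv2.cvtColor(im,cv2.COLOR_BGR2HSV);m=cv2.inRange(g,(0,0,0),(180,255,60))
    for c in cv2.findContours(m,0,2)[0]:
        if 100<cv2.contourArea(c)<6000:
            r=cv2.minAreaRect(c)
            if (n=="top" and abs(r[0][0]-465)<30 and abs(r[0][1]-260)<30) or (n=="scene" and abs(r[0][0]-168)<30 and abs(r[0][1]-250)<30):
                B=cv2.boxPoints(r);print(n,r,onplane(i["camera_matrix"],C,r[0],.018).round(4),[onplane(i["camera_matrix"],C,p,.012)[:2].round(3).tolist() for p in B])
    print(n,"cam at",C[:3,3].round(3))
X=tri(R);print(X,[np.linalg.norm(np.cross(X-o,d)) for o,d in R])
a=cv2.resize(cv2.imread("pics/top1.png")[220:300,420:520],None,fx=4,fy=3.75,interpolation=2)
b=cv2.resize(cv2.imread("pics/scene1.png")[190:280,130:210],(400,300),interpolation=2)
w=cv2.resize(cv2.imread("pics/w6.png")[60:360,180:480],(300,300))
cv2.imwrite("pics/comp.png",np.vstack([np.hstack([a,b]),np.hstack([w,np.zeros((300,500,3),np.uint8)])]))
E
```

```text
top ((464.9744567871094, 260.05474853515625), (25.5452938079834, 36.13933181762695), 70.01689147949219) [ 0.4748 -0.3945  0.018 ] [[0.496, -0.329], [0.533, -0.442], [0.455, -0.463], [0.418, -0.352]]
top cam at [0.302 0.061 1.466]
scene ((165.60000610351562, 249.80001831054688), (30.990318298339844, 43.63943099975586), 71.56504821777344) [ 0.4673 -0.4038  0.018 ] [[0.427, -0.487], [0.385, -0.363], [0.499, -0.326], [0.537, -0.446]]
scene cam at [1.371 0.013 1.326]
[ 0.46184952 -0.35136938  0.17232259] [np.float64(0.00012951404367322786), np.float64(0.00012951404367330473)]
```

View pics/comp.png

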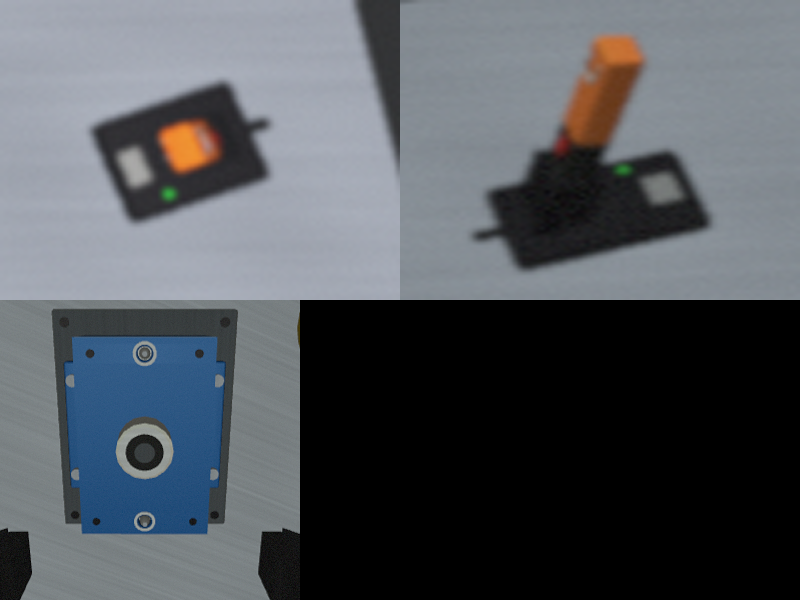

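Both pins show inside the holes (composite 145,353 and 145,521), so the cover lies flush. The lamp leans towards about +y (dock +x at about 108°). Its orange head shows at composite (190,145) in the top view and (605,95) in the scene view. Next I look at it with the wrist camera.

```bash
python3 -c "
from h import *
a=np.radians(108)
goto([.465,-.37,.47],[np.cos(a),np.sin(a),0],[0,0,-1])"
```

```text
shift/0.5 [ 0.333  -0.6687 -0.1462] turn/(pi/2) [-4.0000e-04 -1.8000e-03  1.0488e+00]
```

```bash
python3 -m creep '[{"tx":0,"ty":-0.03,"tz":-0.05,"ax":0,"ay":0,"az":0},{"tx":0.03,"ty":-0.06,"tz":-0.05,"ax":0,"ay":0,"az":0},{"tx":0.04,"ty":-0.08,"tz":-0.046,"ax":0,"ay":0,"az":0},{"tx":0.04,"ty":-0.08,"tz":0,"ax":0,"ay":0,"az":0},{"tx":0.04,"ty":-0.08,"tz":0,"ax":0,"ay":0,"az":0},{"tx":0.04,"ty":-0.08,"tz":0,"ax":0,"ay":0,"az":0},{"tx":0.04,"ty":-0.08,"tz":0,"ax":0,"ay":0,"az":0},{"tx":0.04,"ty":-0.08,"tz":0,"ax":0,"ay":0,"az":0},{"tx":0.04,"ty":-0.07,"tz":0,"ax":0,"ay":0,"az":0},{"tx":0.023,"ty":-0.029,"tz":0,"ax":0,"ay":0,"az":0}]'
python3 -m creep '[{"tx":0,"ty":0,"tz":0,"ax":0,"ay":0,"az":0.105},{"tx":0,"ty":0,"tz":0,"ax":0,"ay":0,"az":0.105},{"tx":0,"ty":0,"tz":0,"ax":0,"ay":0,"az":0.105},{"tx":0,"ty":0,"tz":0,"ax":0,"ay":0,"az":0.105},{"tx":0,"ty":0,"tz":0,"ax":0,"ay":0,"az":0.105},{"tx":0,"ty":0,"tz":0,"ax":0,"ay":0,"az":0.105},{"tx":0,"ty":0,"tz":0,"ax":0,"ay":0,"az":0.105},{"tx":0,"ty":0,"tz":0,"ax":0,"ay":0,"az":0.105},{"tx":0,"ty":0,"tz":0,"ax":0,"ay":0,"az":0.105},{"tx":0,"ty":0,"tz":0,"ax":0,"ay":0,"az":0.104},{"tx":0,"ty":0,"tz":0,"ax":0,"ay":0,"az":0},{"tx":0,"ty":0,"tz":0,"ax":0,"ay":0,"az":0}]'
python3 - <<'E'
from h import *
print(read_state()["q"].round(2));im,K,C=shot("wrist","w7");np.save("C7.npy",C)
E
```

```text
t: 12.68
tool_pos: [0.4647, -0.3719, 0.4697]
tool_rot: [-0.001, -0.193, 0.981, 0.001]
contact_force: [-0.4, 0.1, 0.4]
opening: 0.0881
grip_force: 0.0
t: 14.18
tool_pos: [0.4654, -0.3697, 0.4711]
tool_rot: [-0.0, 0.586, 0.81, 0.0]
contact_force: [-0.7, -0.7, 0.7]
opening: 0.0877
grip_force: 0.0
[-0.87  0.18  1.48  0.    1.49 -1.19]
```

View pics/w7.png

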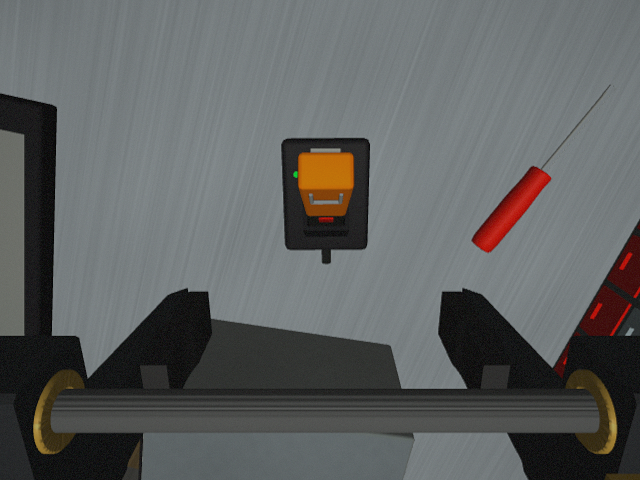

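The view shows the dock base with corners (282,139), (370,139), (366,249), (286,249) and the light's end face at (299–353, 153–190). The dock lines up with the tool yaw. The grey box's foot edge runs from (211,320) to (391,346), with its top near row 435.

```bash
python3 - <<'E'
from h import *
K=camera_info("wrist")["camera_matrix"];C=np.load("C7.npy");im=cv2.imread("pics/w7.png")
B=np.array([onplane(K,C,p,.018)[:2] for p in((282,139),(370,139),(366,249),(286,249))]);print(B.round(4).tolist(),"base centre",B.mean(0))
d=(B[0]+B[1]-B[2]-B[3])/2;print("yaw",np.degrees(np.arctan2(d[1],d[0])),np.linalg.norm(d),np.linalg.norm(B[0]-B[1]))
g=cv2.cvtColor(im,cv2.COLOR_BGR2HSV);m=cv2.inRange(g,(8,150,200),(22,255,255));m[300:]=0
c=max(cv2.findContours(m,0,2)[0],key=cv2.contourArea);print("bright",cv2.boundingRect(c),cv2.contourArea(c))
q=cv2.approxPolyDP(cv2.convexHull(c),5,True)[:,0];print(q.tolist())
for p in q: print(p,onplane(K,C,p,.2133).round(4))
for p in((211,320),(391,346)):print("box foot",onplane(K,C,p,0).round(3))
f=onplane(K,C,(300,333),0);
for z in(.05,.1,.13,.16,.2):print(z,project(K,C,[f[0],f[1],z]).round())
E
```

```text
[[0.4158, -0.3524], [0.4991, -0.3251], [0.5352, -0.4367], [0.4529, -0.4636]] base centre [ 0.47575155 -0.39444003]
yaw 108.18865488546 0.11731061401642884 0.08766004165617723Traceback (most recent call last):
  File "<stdin>", line 6, in <module>
ValueError: max() iterable argument is empty
```

```bash
python3 - <<'E'
from h import *
K=camera_info("wrist")["camera_matrix"];C=np.load("C7.npy");im=cv2.imread("pics/w7.png")
g=cv2.cvtColor(im,cv2.COLOR_BGR2HSV);print(g[170,326],g[205,326])
v=g[170,326].astype(int);m=cv2.inRange(g,(5,150,int(v[2])-20),(25,255,255));m[300:]=0
c=max(cv2.findContours(m,0,2)[0],key=cv2.contourArea);r=cv2.boundingRect(c);print(r)
x,y,w,h=r
F=np.mean([onplane(K,C,(x,y),.2087),onplane(K,C,(x+w-1,y),.2087)],0);Bk=np.mean([onplane(K,C,(x,y+h-1),.2180),onplane(K,C,(x+w-1,y+h-1),.2180)],0)
a=np.radians(108.2);dx=np.array([np.cos(a),np.sin(a),0]);s,k=np.sin(np.radians(25)),np.cos(np.radians(25))
print("end centre seen",(F+Bk)/2,F-Bk)
D=np.array([.4758,-.3945,0]);print("end centre predicted",D+dx*(-.02+.2*s)+[0,0,.032+.2*k])
for p in((211,320),(391,346)):print("box foot",onplane(K,C,p,0).round(3))
f=onplane(K,C,(300,333),0)
for z in(.05,.1,.13,.16,.2):print(z,project(K,C,[f[0],f[1],z]).round())
E
```

```text
[ 17 242 193] [ 15 243 132]
(299, 155, 54, 34)
end centre seen [ 0.45500562 -0.33466627  0.21335   ] [-0.00524447  0.01606579 -0.0093    ]
end centre predicted [ 0.45564701 -0.33320433  0.21326156]
box foot [ 0.394 -0.586  0.   ]
box foot [ 0.611 -0.553  0.   ]
0.05 [298. 358.]
0.1 [295. 388.]
0.13 [292. 410.]
0.16 [290. 435.]
0.2 [286. 476.]
```

Measured and predicted end positions agree within 2 mm. The box is about 16 cm tall, so I grip with the tool tilted 40° (50° below horizontal) to pass over it.

```bash
cat > lamp.py <<'E'
from h import *
import sys
a=np.radians(108.2);dx=np.array([np.cos(a),np.sin(a),0]);up=np.array([0,0,1.]);r=np.radians
D=np.array([.4755,-.3952,0]);ax=dx*np.sin(r(25))+up*np.cos(r(25))
G=D-.02*dx+.032*up+.1*ax
zt=dx*np.cos(r(50))-up*np.sin(r(50));xt=dx*np.sin(r(50))+up*np.cos(r(50))
E
python3 -c "
from lamp import *
p=G-.247*zt;print(p)
goto([p[0],p[1],.47],dx,-up)"
```

```text
[ 0.51813581 -0.52487756  0.31184376]
shift/0.5 [-0.3275  0.0037  0.0023] turn/(pi/2) [-0.0001 -0.0003 -0.0006]
```

```bash
python3 -m creep '[{"tx":-0.05,"ty":0.0037,"tz":0,"ax":0,"ay":0,"az":0},{"tx":-0.07,"ty":0,"tz":0,"ax":0,"ay":0,"az":0},{"tx":-0.08,"ty":0,"tz":0,"ax":0,"ay":0,"az":0},{"tx":-0.08,"ty":0,"tz":0,"ax":0,"ay":0,"az":0},{"tx":-0.047,"ty":0,"tz":0,"ax":0,"ay":0,"az":0},{"tx":0,"ty":0,"tz":0,"ax":0,"ay":0.0889,"az":0},{"tx":0,"ty":0,"tz":0,"ax":0,"ay":0.0889,"az":0},{"tx":0,"ty":0,"tz":0,"ax":0,"ay":0.0889,"az":0},{"tx":0,"ty":0,"tz":0,"ax":0,"ay":0.0889,"az":0},{"tx":0,"ty":0,"tz":0,"ax":0,"ay":0.0889,"az":0},{"tx":0,"ty":0,"tz":0,"ax":0,"ay":0,"az":0},{"tx":0,"ty":0,"tz":0,"ax":0,"ay":0,"az":0}]'
python3 -c "
from lamp import *
print(read_state()['q'].round(2));goto(G-.247*zt,xt,zt)"
```

```text
t: 15.72
tool_pos: [0.5177, -0.5251, 0.4712]
tool_rot: [-0.276, 0.552, 0.761, 0.2]
contact_force: [0.9, 0.1, 1.0]
opening: 0.0881
grip_force: 0.0
[-0.99  0.74  0.77  0.23  2.29 -1.21]
shift/0.5 [-0.2042  0.0009  0.2448] turn/(pi/2) [ 0.0016  0.0016 -0.0014]
```

```bash
python3 -m creep '[{"tx":-0.04,"ty":0.001,"tz":0.05,"ax":0.0015,"ay":0.0015,"az":-0.0015},{"tx":-0.05,"ty":0,"tz":0.06,"ax":0,"ay":0,"az":0},{"tx":-0.06,"ty":0,"tz":0.07,"ax":0,"ay":0,"az":0},{"tx":-0.054,"ty":0,"tz":0.065,"ax":0,"ay":0,"az":0},{"tx":0,"ty":0,"tz":0,"ax":0,"ay":0,"az":0},{"tx":0,"ty":0,"tz":0,"ax":0,"ay":0,"az":0}]'
python3 -c "
from lamp import *
print(read_state()['q'].round(2));goto(G-.147*zt,xt,zt)
im,K,C=shot('wrist','w8');print(project(K,C,G+.1*ax-.011*(dx*.906-up*.4226)))
g=cv2.cvtColor(im,cv2.COLOR_BGR2HSV);m=cv2.inRange(g,(5,150,80),(25,255,255));m[380:]=0
c=max(cv2.findContours(m,0,2)[0],key=cv2.contourArea);print(cv2.boundingRect(c),cv2.minAreaRect(c))"
```

```text
t: 16.48
tool_pos: [0.5181, -0.5243, 0.3146]
tool_rot: [-0.277, 0.551, 0.761, 0.201]
contact_force: [0.7, -0.4, 1.8]
opening: 0.0884
grip_force: 0.0
[-0.99  0.83  0.93  0.19  2.05 -1.27]
shift/0.5 [-0.0042 -0.0003  0.2035] turn/(pi/2) [0.0003 0.0005 0.0003]
[322.49737014  81.89515801]
(282, 61, 79, 197) ((321.0, 159.0), (196.0, 78.0), 90.0)
```

```bash
python3 -m creep '[{"tx":-0.004,"ty":0,"tz":0.04,"ax":0,"ay":0,"az":0},{"tx":0,"ty":0,"tz":0.05,"ax":0,"ay":0,"az":0},{"tx":0,"ty":0,"tz":0.05,"ax":0,"ay":0,"az":0},{"tx":0,"ty":0,"tz":0.04,"ax":0,"ay":0,"az":0},{"tx":0,"ty":0,"tz":0.023,"ax":0,"ay":0,"az":0},{"tx":0,"ty":0,"tz":0,"ax":0,"ay":0,"az":0}]'
python3 -c "
from lamp import *
goto(G-.147*zt,xt,zt)"
```

```text
t: 17.27
tool_pos: [0.498, -0.4635, 0.2342]
tool_rot: [-0.277, 0.551, 0.761, 0.201]
contact_force: [-0.2, 0.0, 0.4]
opening: 0.0882
grip_force: 0.0
shift/0.5 [ 0.0008 -0.0001 -0.002 ] turn/(pi/2) [ 0.0001 -0.0007 -0.    ]
```

```bash
python3 -m creep '[{"tx":0,"ty":0,"tz":0,"ax":0,"ay":0,"az":0},{"tx":0,"ty":0,"tz":0,"ax":0,"ay":0,"az":0},{"tx":0,"ty":0,"tz":0,"ax":0,"ay":0,"az":0},{"tx":0,"ty":0,"tz":0,"ax":0,"ay":0,"az":0},{"tx":0,"ty":0,"tz":0,"ax":0,"ay":0,"az":0},{"tx":0,"ty":0,"tz":0,"ax":0,"ay":0,"az":0},{"tx":0,"ty":0,"tz":0,"ax":0,"ay":0,"az":0},{"tx":0,"ty":0,"tz":0,"ax":0,"ay":0,"az":0},{"tx":0,"ty":0,"tz":0,"ax":0,"ay":0,"az":0}]' 0.2 45
```

```text
t: 18.4
tool_pos: [0.4977, -0.4634, 0.2331]
tool_rot: [-0.278, 0.551, 0.761, 0.201]
contact_force: [0.3, 0.4, 0.7]
opening: 0.0315
grip_force: 45.0
```

```bash
python3 -m creep '[{"tx":0.0091,"ty":0,"tz":-0.0042,"ax":0,"ay":0,"az":0},{"tx":0.0181,"ty":0,"tz":-0.0085,"ax":0,"ay":0,"az":0},{"tx":0.0272,"ty":0,"tz":-0.0127,"ax":0,"ay":0,"az":0}]'; python3 -m creep '[{"tx":0.0272,"ty":0,"tz":-0.0127,"ax":0,"ay":0,"az":0},{"tx":0.0363,"ty":0,"tz":-0.0169,"ax":0,"ay":0,"az":0},{"tx":0.0453,"ty":0,"tz":-0.0211,"ax":0,"ay":0,"az":0},{"tx":0.0544,"ty":0,"tz":-0.0254,"ax":0,"ay":0,"az":0},{"tx":0.0544,"ty":0,"tz":-0.0254,"ax":0,"ay":0,"az":0},{"tx":0.0544,"ty":0,"tz":-0.0254,"ax":0,"ay":0,"az":0},{"tx":0.0363,"ty":0,"tz":-0.0169,"ax":0,"ay":0,"az":0},{"tx":0,"ty":0,"tz":0,"ax":0,"ay":0,"az":0}]'; python3 -c "
from h import *
print(read_state()['q'].round(2))"
```

```text
t: 18.77
tool_pos: [0.4937, -0.451, 0.2609]
tool_rot: [-0.278, 0.551, 0.761, 0.201]
contact_force: [0.1, -0.4, -2.9]
opening: 0.0316
grip_force: 45.0
t: 19.77
tool_pos: [0.4716, -0.383, 0.4169]
tool_rot: [-0.276, 0.551, 0.761, 0.201]
contact_force: [-0.1, -0.7, -2.4]
opening: 0.0317
grip_force: 45.0
[-0.93  0.44  1.32  0.23  2.04 -1.21]
```

Out and held. Next I turn it level.

```bash
python3 -m creep '[{"tx":0,"ty":0,"tz":0,"ax":0,"ay":-0.06,"az":0},{"tx":0,"ty":0,"tz":0,"ax":0,"ay":-0.1,"az":0},{"tx":0,"ty":0,"tz":0,"ax":0,"ay":-0.1,"az":0},{"tx":0,"ty":0,"tz":0,"ax":0,"ay":-0.1,"az":0},{"tx":0,"ty":0,"tz":0,"ax":0,"ay":-0.1,"az":0},{"tx":0,"ty":0,"tz":0,"ax":0,"ay":-0.1,"az":0},{"tx":0,"ty":0,"tz":0,"ax":0,"ay":-0.1,"az":0},{"tx":0,"ty":0,"tz":0,"ax":0,"ay":-0.062,"az":0},{"tx":0,"ty":0,"tz":0,"ax":0,"ay":0,"az":0},{"tx":0,"ty":0,"tz":0,"ax":0,"ay":0,"az":0}]'
cat >> lamp.py <<'E'
zf=-up*np.cos(r(25))-dx*np.sin(r(25));xf=dx*np.cos(r(25))-up*np.sin(r(25))
F=np.array([.4914,.002,.232])-.047*dx-.147*zf
E
python3 -c "
from lamp import *
print(read_state()['q'].round(2),F);goto(F,xf,zf);T=tool();print(T[:3,:3].T@up/.5,T[:3,:3].T@np.array([F[0]-T[0,3],F[1]-T[1,3],0])/.5)"
```

```text
t: 21.02
tool_pos: [0.4714, -0.3835, 0.4138]
tool_rot: [0.172, 0.573, 0.791, -0.126]
contact_force: [-0.6, -0.4, -1.9]
opening: 0.0312
grip_force: 45.0
[-0.84  0.15  1.66 -0.21  0.95 -1.07] [0.48667597 0.01636822 0.36522724]
shift/0.5 [ 0.7226  0.2782 -0.2247] turn/(pi/2) [-0.0008 -0.0041 -0.0002]
[-0.83349221 -0.0020338  -1.81804472] [ 0.6820904   0.27814667 -0.3130191 ]
```

```bash
python3 -m creep '[{"tx":0.035,"ty":0.014,"tz":-0.011,"ax":0,"ay":-0.004,"az":0},{"tx":0.07,"ty":0.027,"tz":-0.022,"ax":0,"ay":0,"az":0},{"tx":0.07,"ty":0.027,"tz":-0.022,"ax":0,"ay":0,"az":0},{"tx":0.07,"ty":0.027,"tz":-0.022,"ax":0,"ay":0,"az":0},{"tx":0.07,"ty":0.027,"tz":-0.022,"ax":0,"ay":0,"az":0},{"tx":0.07,"ty":0.027,"tz":-0.022,"ax":0,"ay":0,"az":0},{"tx":0.07,"ty":0.027,"tz":-0.022,"ax":0,"ay":0,"az":0},{"tx":0.07,"ty":0.027,"tz":-0.022,"ax":0,"ay":0,"az":0},{"tx":0.07,"ty":0.027,"tz":-0.022,"ax":0,"ay":0,"az":0},{"tx":0.07,"ty":0.027,"tz":-0.022,"ax":0,"ay":0,"az":0},{"tx":0.058,"ty":0.021,"tz":-0.016,"ax":0,"ay":0,"az":0},{"tx":0,"ty":0,"tz":0,"ax":0,"ay":0,"az":0}]'
python3 -c "
from lamp import *
print(read_state()['q'].round(2));goto(F,xf,zf)"
```

```text
t: 22.52
tool_pos: [0.486, 0.0186, 0.3621]
tool_rot: [0.176, 0.571, 0.792, -0.128]
contact_force: [0.4, -0.3, -2.4]
opening: 0.0312
grip_force: 45.0
[-0.09  0.01  1.91 -0.46  1.08 -0.22]
shift/0.5 [-0.0068 -0.0001 -0.0038] turn/(pi/2) [0.0001 0.0015 0.002 ]
```

```bash
python3 -m creep '[{"tx":0,"ty":0,"tz":0,"ax":0,"ay":0,"az":0},{"tx":0,"ty":0,"tz":0,"ax":0,"ay":0,"az":0},{"tx":0,"ty":0,"tz":0,"ax":0,"ay":0,"az":0},{"tx":0,"ty":0,"tz":0,"ax":0,"ay":0,"az":0}]'
python3 - <<'E'
from lamp import *
def grp(n):
    im,K,C=shot(n,n+"9");g=cv2.cvtColor(im,cv2.COLOR_BGR2HSV);m=cv2.inRange(g,(5,150,80),(14,255,255))
    c=max(cv2.findContours(m,0,2)[0],key=cv2.contourArea);r=cv2.minAreaRect(c);h=c[:,0].astype(float)
    T=tool();Gn=T[:3,3]+.147*T[:3,2];e=Gn+.1*dx
    print(n,cv2.contourArea(c),np.round(r[0]),np.round(r[1]),r[2],"bbox",cv2.boundingRect(c),"pred head start/end",project(K,C,Gn).round(),project(K,C,e).round(),"end10deg up",project(K,C,Gn+.1*(dx*.985+up*.174)).round())
    return ray(K,C,r[0])
R=[grp(n) for n in("top","scene","wrist")]
print(tri(R[:2]),read_state()["dq"].round(4))
E
```

```text
t: 23.02
tool_pos: [0.4867, 0.0156, 0.3628]
tool_rot: [0.177, 0.573, 0.79, -0.128]
contact_force: [0.3, 0.0, -1.5]
opening: 0.0311
grip_force: 45.0Traceback (most recent call last):
  File "<stdin>", line 8, in <module>
  File "<stdin>", line 4, in grp
ValueError: max() iterable argument is empty
```

```bash
python3 - <<'E'
from lamp import *
for n in("scene","wrist"):
    im,K,C=shot(n,n+"9");g=cv2.cvtColor(im,cv2.COLOR_BGR2HSV);m=cv2.inRange(g,(5,150,60),(20,255,255))
    cs=cv2.findContours(m,0,2)[0]
    T=tool();Gn=T[:3,3]+.147*T[:3,2]
    for c in sorted(cs,key=cv2.contourArea)[-2:]:
        print(n,cv2.contourArea(c),"bbox",cv2.boundingRect(c))
    for t in(-10,0,10):
        a=dx*np.cos(r(t))+up*np.sin(r(t));b=up*np.cos(r(t))-dx*np.sin(r(t));w=np.cross(up,dx)
        for k in(.1,):print(t,[project(K,C,Gn+k*a+s*.011*b+y*.016*w).round().tolist() for s in(1,-1) for y in(1,-1)])
E
```

```text
scene 14.5 bbox (276, 202, 5, 8)
scene 51.5 bbox (304, 192, 11, 11)
-10 [[311.0, 195.0], [315.0, 203.0], [310.0, 200.0], [314.0, 208.0]]
0 [[311.0, 191.0], [315.0, 199.0], [311.0, 196.0], [315.0, 204.0]]
10 [[309.0, 187.0], [314.0, 195.0], [311.0, 192.0], [315.0, 200.0]]
wrist 7.5 bbox (448, 474, 13, 6)
wrist 51167.5 bbox (233, 15, 188, 357)
-10 [[238.0, 19.0], [405.0, 19.0], [254.0, 5.0], [390.0, 5.0]]
0 [[223.0, 58.0], [420.0, 58.0], [241.0, 14.0], [402.0, 13.0]]
10 [[205.0, 133.0], [436.0, 132.0], [227.0, 45.0], [416.0, 45.0]]
```

The light's head appears at wrist row 15, against 14 predicted for dead level, and the scene view agrees. I hand the job in.

```bash
python3 -c "
from station import *
s=read_state();print(s['dq'].round(4),s['grip_force'],s['t']);print(job_done())"
```

```text
[ 0.0038  0.0002 -0.0005  0.0014  0.0024  0.0011] 44.99174505472183 23.175
the job is handed in; nothing more can be done
None
```

The blue cover is seated over both pins and released, the light is held level and lit face down about 15 cm above its middle, and the job is handed in at 23 s; no verdict was returned.

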